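# Feel for the index groove of a microscope stage with the key

### The arm

A 6-joint arm with a two-finger parallel gripper is mounted at the origin on the work surface. World frame = base frame: x ahead of the robot, y to its left, z up, the work surface at z = 0. Lengths are in mm, angles in rad, forces in N, time in s.
With the tool pointing down it reaches from about 325 to 900 mm from the base axis. Payload 6.1 kg.
Tool frame: the origin (TCP) lies between the finger pads; the fingertips stand 11 mm ahead of it and the grasp point (between the pads) lies 8 mm behind it (robot.tips_ahead is the distance from the TCP to the fingertips, in mm); x points along the fingers, z is the direction in which the jaws open and shut, and the axes are right-handed (so a half turn about x gives the same grasp; the last joint's range is limited). The gripper opens to 87 mm and grips with 3 to 60 N. Pads are 19 mm wide; open, the fingers measure 117 mm over their backs; the gripper's body (75 mm by 190 mm) begins 51 mm behind the grasp point.
Start: joints at [1.205, 0.22, 1.526, -0, 1.395, -0.126], TCP at [148.442, 607.109, 233.538] pointing down, gripper open.
Joint ranges: [-2.98, 2.98], [-0.91, 2.08], [0.09, 2.57], [-1.24, 4.39], [0.2, 2.65], [-2.68, 2.68]. Speed limits (rad/s): [2.57, 2.57, 3.01, 3.14, 3.14, 3.14].

### API

Orientations are given as a unit quaternion [w, x, y, z].
In Python, from plant import robot gives the robot as it stands. The module is installed in compiled form; this text tells all that it offers. Calls block until the motion is done:
- robot.move_pose(position, orientation): joint-space move of the TCP to a pose.
- robot.movel(position, frame=None, v=150, threshold=None): straight line of the TCP; frame=None keeps the orientation; v is the mean speed in mm/s. With threshold (N) it stops when the force on the tool has changed by that much, and returns True; else False.
- robot.move_joints(angles): joint-space move.
- robot.gripper_to(opening, effort=None): finger opening in mm; effort is the grip in N (None keeps the last); returns when the fingers have stopped.
- robot.hold(seconds).
- robot.ik(position, orientation): joint angles nearest the present ones, or None.
- robot.capture(name): name is "side" or "top"; returns a dict with "color" (384x512x3 uint8, red, green, blue), "fovy" (degrees; the focal length in pixels is half the picture's height over the tangent of half this angle, whatever the lens; pixels are square), "cx", "cy" (the principal point, pixels), "dist" ([k1, k2, p1, p2, k3] as OpenCV has them; the pictures are not rectified), "xyz" and "attitude" of the camera in the world. Camera axes: x right, y down, z forward; pixel columns grow to the right and rows downward; lengths in mm; the calibration is good to about 2 mm. A picture is of the moment at which its call begins. There is no depth.
A pose or a line that the arm cannot do raises robot.IKError and nothing moves.
- robot.sign_off(): hands the job in, once; it reports no verdict.
Trained networks look in a picture, given as the dict that the camera call returned (one of the last four; its "shot" number tells which), for a name from the list of things; names that differ only in an ending like _2 or _b are one class to them, and where a whole thing is asked for, a point or a joint stands for the part that bears it (a point fixed in the world has none). Each returns a list of dicts, best first, with "score" (0 to 1); they miss things now and then, are a little off and sometimes report something else, mostly with a low value. They report only what shows in the picture. A call takes as long as a camera call. They do not tell look-alikes from the thing itself.
- robot.recognise(picture, label): "centre" ([x, y, z] in mm, in world coordinates, good to about 4 mm: the middle of the surface that is visible of it).
- robot.trace(picture, label): "mask" (384x512 bool, what is visible of it).
Readings, each from a call of its own:
- robot.current_time_s(): time.
- robot.current_joint_pos(): joint angles.
- robot.current_qd(): joint speeds.
- robot.current_effort(): joint torques, N m.
- robot.current_eef_pos(): TCP position.
- robot.current_eef_rot(): TCP orientation.
- robot.current_wrist_force(): force on the tool from outside, world axes, zero at the start.
- robot.current_wrist_torque(): the same for the moment, N m.
- robot.current_opening(): finger opening in mm.
Only numpy, scipy, OpenCV 4.12 (cv2) and the standard library are available. Lean on these libraries where they do the work, as an engineer would, in place of code of your own. Each camera call takes 0.05 s, during which the arm holds its last target.

### The job

Push the dust shutter of the specimen stage fully open by its fin. Then take the index key from its stand, set its tip down on the bar inside the window close to one end of the window and, without lifting it off the bar, drag it along until it drops into the hidden cross groove; stop there and leave the key standing in the groove with its collar seated on the cover. Leave the other small things on the bench where they are.

Things in the scene. Friction and masses are not known exactly. Their poses are not given: they have to be found in the camera images.
- stage: Fixed specimen-stage housing: white block with steel cover plate, 130 mm (its x) by 290 mm (its y), thumb screw at its +y end. Origin: centre of its underside, z up. Cover's top face at z = 58 mm. Two guide strips along y on the cover at x = -27 and +27 mm, 6 mm wide, top at 64 mm. Does not move.
- window (a point): Middle of the one straight window in the cover, level with the cover's top face (stage y = -45 mm, z = 58 mm). Axes as stage. The window is 18 mm wide (x) and 100 mm long (stage y from -95 to +5 mm).
- shutter (a joint): How far the aluminium dust shutter has been slid along the stage's +y, in m: 0 shut (it covers the window), 0.125 fully open against its stop. Plain sliding friction of 1.5 N and a little drag: it stays where it is left. It may start up to 25 mm open.
- fin (a point): Centre of the shutter's upright fin, the part to push: 36 mm across (x), 10 mm thick (y), from 62 to 94 mm above the bench. It stands at the shutter's -y end (stage y = -95 mm + opening) and moves with it; push its -y face towards stage +y. The shutter's plate (4 mm thick, 46 mm wide) runs 105 mm from it towards +y.
- key_grip (a point): Grip centre of the loose steel index key (about 160 g), 75 mm above its tip on its axis; x, y square to the handle's flats, z up. Square handle 22 by 22 mm from 42 to 100 mm above the tip; round collar 36 mm across below it (underside 36 mm above the tip); round stem 8 mm across, end slightly tapered. Starts upright in its stand, collar on the stand's top.
- key_tip (a point): The end of the key's stem, on its axis.
- stand: The key's fixed stand: grey plastic block 64 by 64 by 45 mm high, a 12 mm hole straight down its middle holds the key's stem with 2 mm play each side. Origin at the centre of its underside. A like block with a small black-handled driver fixed in it stands on the other side of the stage and is not used.
- jar: Bystander: amber glass jar with black lid, 52 mm across, 60 mm high; origin under its centre.
- wash: Bystander: white bottle, 54 mm across, 130 mm high; origin under its centre.
- dish: Bystander: shallow white dish, 80 mm across, 18 mm high; origin under its centre.
- spacer: Bystander: brass ring, 52 mm across, 14 mm high; origin under its centre.
- stub: Bystander: small stepped brass specimen stub, 38 mm across, 22 mm high; origin under its centre.
- bar_end (a point): Point on the top face of the fixed flat steel bar under the window, 34 mm above the stage's underside (24 mm below the cover's top), at stage y = -86 mm, near the window's -y end. One square groove, 13 mm wide along y, crosses the bar; its middle lies anywhere from stage y = -70 to -20 mm and must be felt for. It is deep enough for the key's collar to come to rest on the cover (tip then at 22 mm).
Mind the look-alikes: they are no part of the job. What is meant by the part that bears key_grip is not blue, and is the smaller of those in its own colour.

How it is judged:
By the outcome, as a careful person would: the job done as asked, in the order asked, and still so for the second after the job is handed in, with the robot touching nothing.
It also fails if it takes over 64 s, if anything falls off the work surface, if the arm or the gripper's body presses on something with over 40 N, if the wrist force passes 120 N, or if a joint passes its speed limit or range.

## Working session

There is one attempt and no reset: what is moved stays moved. The work goes in short steps, each a Python script; the robot and the scene stay as the last script left them, time stands still between calls to the robot, and variables do not carry over. Pictures are saved under pics/ and viewed, and the job is handed in when it is done.

```bash
mkdir -p pics
cat > h.py <<'E'
import numpy as np,cv2
from plant import robot
from scipy.spatial.transform import Rotation as R
def save(p,n,crop=None,s=1):
    c=p["color"][:,:,::-1]
    if crop: c=c[crop[1]:crop[3],crop[0]:crop[2]]
    c=cv2.resize(c,None,fx=s,fy=s,interpolation=cv2.INTER_CUBIC); cv2.imwrite("pics/"+n,c)
E
python3 - <<'E'
from h import *
for n in("side","top"):
    p=robot.capture(n); save(p,n+"0.png",s=1.5)
    print(n,p["fovy"],p["cx"],p["cy"],p["dist"],p["xyz"],p["attitude"],p["shot"])
    for l in("stage","fin","shutter","key_grip","stand","jar","wash","dish","spacer","stub"):
        for d in robot.recognise(p,l)[:5]: print(l,np.round(d["centre"]),round(d["score"],2))
print(robot.current_time_s(),robot.current_eef_rot())
E
```

```text
side 50.61027114314143 259.4831696987283 191.0538507517798 [-0.12642462  0.          0.          0.          0.        ] [ 265.05863903 -801.59836377  693.24447316] [-0.45365805  0.8773538  -0.13885867  0.0718537 ] 1
stage [542. -61.  59.] 0.83
fin [552. -58.  60.] 0.74
shutter [555. -56.  61.] 0.56
key_grip [554. 302.  67.] 0.73
key_grip [460. 287. 104.] 0.6
key_grip [442. 189.  83.] 0.6
key_grip [479. 272.  39.] 0.26
stand [480. 267.  40.] 0.47
jar [668. 199.  35.] 0.79
wash [ 690. -272.   72.] 0.97
dish [308. 211.  13.] 0.86
spacer [ 320. -219.   14.] 0.54
stub [667. 199.  33.] 0.37
stub [554. -58.  63.] 0.29
top 55.97374069205203 253.4654663864653 195.94018305070065 [-0.02307288  0.          0.          0.          0.        ] [407.41251209  11.72215372 841.07886685] [ 0.04642692 -0.69605264  0.7138235  -0.06173553] 2
stage [549.  -8.  59.] 0.68
fin [551.  -6.  58.] 0.64
fin [558. -45.  64.] 0.58
shutter [562. -46.  61.] 0.93
key_grip [437. 199. 108.] 0.76
key_grip [461. 290.  91.] 0.58
stand [467. 282.  43.] 0.84
jar [664. 210.  62.] 0.92
wash [ 690. -246.   84.] 0.96
dish [312. 203.  10.] 0.83
spacer [ 318. -214.   16.] 0.58
spacer [547.   0.  59.] 0.33
spacer [465. 290.  89.] 0.32
stub [726.  58.  15.] 0.51
1.1 [ 0.55618703 -0.43663637  0.55620957  0.43661836]
```

View pics/side0.png

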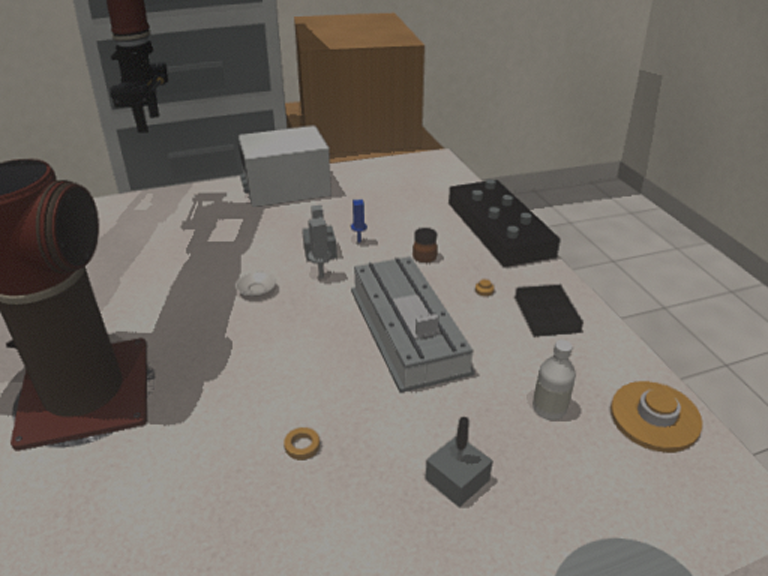

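View pics/top0.png

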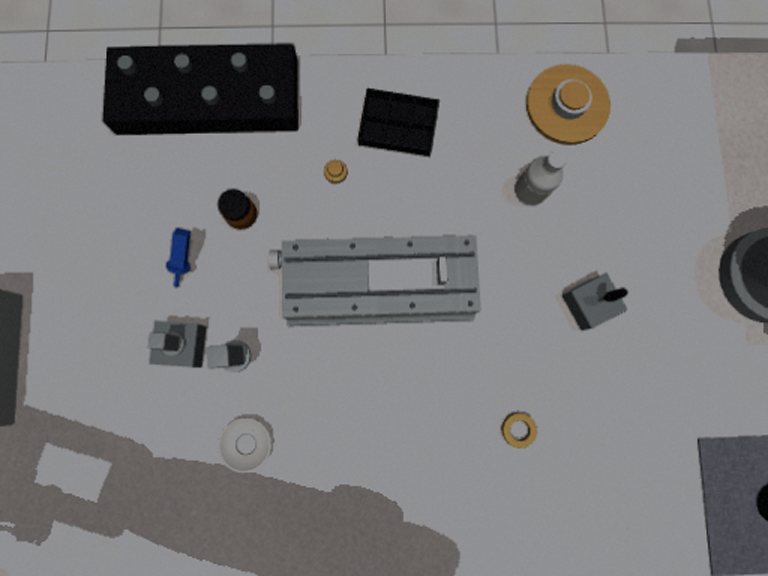

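```bash
python3 - <<'E'
import cv2,numpy as np
a=cv2.imread("pics/side0.png");b=cv2.imread("pics/top0.png")
c=cv2.resize(a[180:300,270:390],(390,390),interpolation=cv2.INTER_CUBIC)
d=cv2.resize(b[270:390,140:260],(390,390),interpolation=cv2.INTER_CUBIC)
cv2.imwrite("pics/crop1.png",np.hstack([c,d]))
E
python3 - <<'E'
from h import *
for n in("side","top"):
    p=robot.capture(n)
    np.savez("cam_"+n+".npz",**{k:p[k] for k in("color","fovy","cx","cy","dist","xyz","attitude")})
    for l in("stage","shutter","key_grip","stand"):
        r=robot.trace(p,l)
        for i,d in enumerate(r[:4]):
            m=d["mask"];ys,xs=np.nonzero(m);print(n,l,i,round(d["score"],2),m.sum(),xs.min(),xs.max(),ys.min(),ys.max())
            np.save(f"m_{n}_{l}_{i}.npy",m)
E
```

```text
side stage 0 0.71 4550 234 316 171 261
side stage 1 0.6 118 317 329 187 197
side shutter 0 0.93 526 262 292 197 225
side shutter 1 0.34 177 207 217 137 158
side key_grip 0 0.77 198 246 275 153 163
side key_grip 1 0.67 198 207 217 137 158
side key_grip 2 0.67 329 175 210 162 176
side stand 0 0.6 4428 236 314 172 260
side stand 1 0.55 364 202 224 151 174
top stage 0 0.28 1061 246 297 171 193
top shutter 0 0.65 1083 246 297 171 193
top key_grip 0 0.92 762 104 148 238 287
top key_grip 1 0.8 268 100 122 221 236
top key_grip 2 0.66 418 117 139 142 180
top stand 0 0.92 686 100 135 213 244
```

View pics/crop1.png

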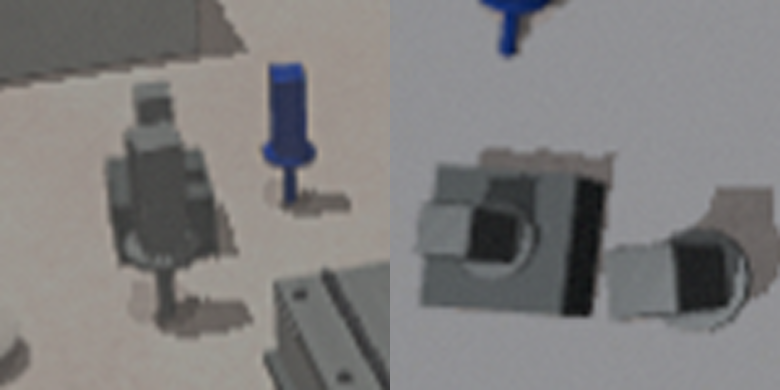

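Run:
```python
import cv2,numpy as np
z=np.load("cam_top.npz");c=z["color"][:,:,::-1]
g=cv2.resize(c[150:222,175:325],None,fx=5,fy=5,interpolation=cv2.INTER_CUBIC);g=cv2.convertScaleAbs(g,alpha=1.4)
cv2.imwrite("pics/st_top.png",g)
g=cv2.resize(c[205:255,90:175],None,fx=9,fy=9,interpolation=cv2.INTER_CUBIC);g=cv2.convertScaleAbs(g,alpha=1.4)
cv2.imwrite("pics/key_top.png",g)
z=np.load("cam_side.npz");c=z["color"][:,:,::-1]
g=cv2.resize(c[165:265,225:325],None,fx=6,fy=6,interpolation=cv2.INTER_CUBIC);g=cv2.convertScaleAbs(g,alpha=1.4)
cv2.imwrite("pics/st_side.png",g)
g=cv2.resize(c[130:190,195:235],None,fx=9,fy=9,interpolation=cv2.INTER_CUBIC);g=cv2.convertScaleAbs(g,alpha=1.4)
cv2.imwrite("pics/key_side.png",g)
```

```text
(no output)
```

View pics/st_top.png

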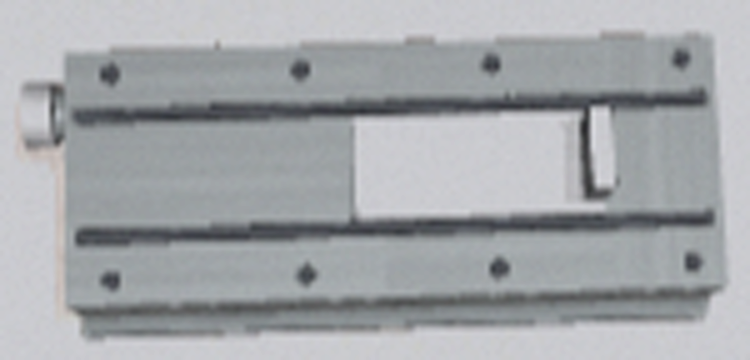

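View pics/key_top.png

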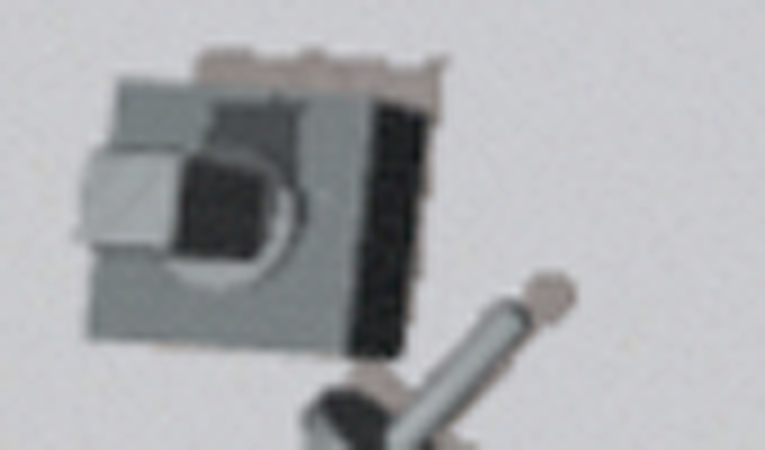

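View pics/st_side.png

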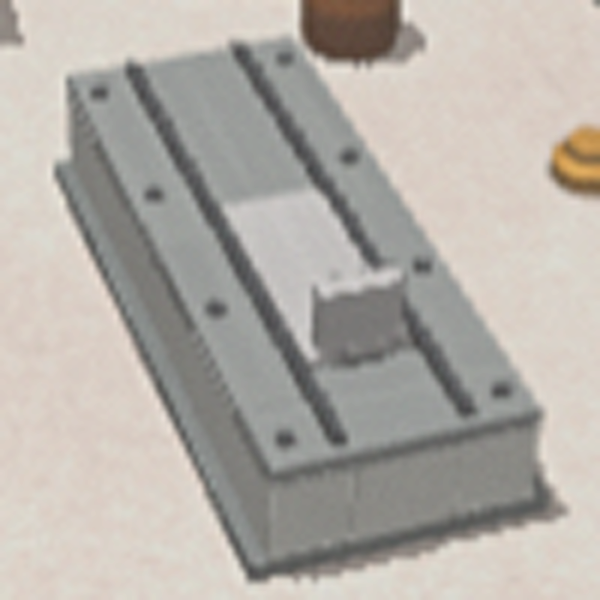

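View pics/key_side.png

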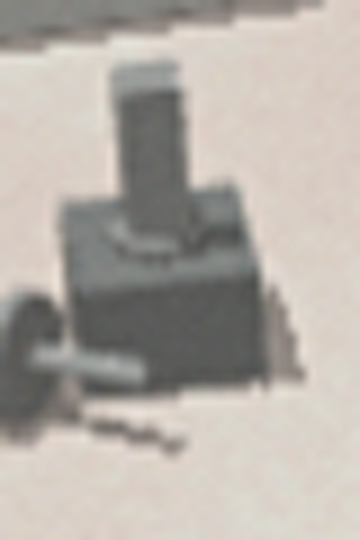

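```bash
cat >> h.py <<'E'
class Cam:
    def __init__(s,z):
        s.f=192/np.tan(np.radians(float(z["fovy"]))/2);s.K=np.array([[s.f,0,float(z["cx"])],[0,s.f,float(z["cy"])],[0,0,1]])
        s.d=np.array(z["dist"],float);s.p=np.array(z["xyz"]);q=np.array(z["attitude"]);s.R=R.from_quat(q[[1,2,3,0]])
    def proj(s,P):
        P=np.atleast_2d(P).astype(float);c=s.R.inv().apply(P-s.p)
        return cv2.projectPoints(c.reshape(-1,1,3),np.zeros(3),np.zeros(3),s.K,s.d)[0].reshape(-1,2)
    def ray(s,uv,z):
        n=cv2.undistortPoints(np.array(uv,float).reshape(-1,1,2),s.K,s.d).reshape(-1,2)
        r=s.R.apply(np.c_[n,np.ones(len(n))]);return s.p+r*((z-s.p[2])/r[:,2])[:,None]
def un(p,s,o): return (np.array(p,float)+.5)/s-.5+np.array(o)
E
cat > fit.py <<'E'
from h import *
from scipy.optimize import least_squares
T=Cam(np.load("cam_top.npz"));S=Cam(np.load("cam_side.npz"))
tp=un([(110,74),(300,70),(490,63),(681,58),(111,280),(307,274),(499,268),(693,262),(65,52),(713,37),(723,287),(68,310)],5,(175,150))
sp=un([(286,58),(349,157),(422,265),(501,389),(99,92),(153,193),(216,308),(285,438),(295,40),(540,412),(270,472),(70,78)],6,(225,165))
def model(a,b,W,L): 
    return np.array([(sx*a,y*b,58) for sx in(1,-1) for y in(1,1/3,-1/3,-1)]+[(W,L,58),(W,-L,58),(-W,-L,58),(-W,L,58)])
def w(v,M): return R.from_euler('z',v[2]).apply(M)+[v[0],v[1],0]
def res(v,o,k=False):
    P=w(v,model(*v[3:7]));r=[]
    if 't' in o:r.append(T.proj(P)-tp)
    if 's' in o:r.append(S.proj(P)-sp)
    return np.concatenate(r).ravel()
for o in("t","s","ts"):
    q=least_squares(res,[550,0,0,50,130,62,140],args=(o,),loss="soft_l1")
    print(o,np.round(q.x,3),"rms px",np.sqrt(np.mean(res(q.x,o)**2)))
E
python3 - <<'E'
from fit import *
print("cam z-dir",T.R.as_matrix()[:,2])
kt=T.ray(un([(97,148),(185,152),(175,248),(82,240)],9,(90,205)),109);print("key top",kt.round(),kt.mean(0),np.linalg.norm(np.diff(kt,axis=0),axis=1))
ks=S.ray(un([(112,62),(180,62),(187,92),(115,92)],9,(195,130)),109);print("key side",ks.round(),ks.mean(0))
st=T.ray(un([(118,80),(375,98),(347,355),(88,338)],9,(90,205)),45);print("stand",st.round(),st.mean(0),np.linalg.norm(np.diff(st,axis=0),axis=1))
ss=S.ray(un([(62,203),(232,188),(258,275),(78,290)],9,(195,130)),45);print("stand",ss.round(),ss.mean(0),np.linalg.norm(np.diff(ss,axis=0),axis=1))
ft=T.ray(un([(588,105),(611,105),(615,190),(594,190)],5,(175,150)),94);print("fin",ft.round(1),ft.mean(0))
fs=S.ray(un([(312,288),(405,272)],6,(225,165)),94);print("fin s",fs.round(1))
p=robot.capture("top");save(p,"top2.png",s=1.5)
E
```

```text
t [ 5.56267e+02 -9.23300e+00  7.00000e-03  4.59770e+01  1.27242e+02
  5.70770e+01  1.44162e+02] rms px 0.48085870982862344
s [ 5.56788e+02 -8.96000e+00  4.00000e-03  4.61440e+01  1.27652e+02
  5.65040e+01  1.43611e+02] rms px 0.18896382874219492
ts [ 5.56459e+02 -9.18700e+00  6.00000e-03  4.60510e+01  1.27318e+02
  5.67860e+01  1.43849e+02] rms px 0.3783930968879654
cam z-dir [ 0.15222361 -0.02350539 -0.98806653]
key top [[476. 305. 109.]
 [475. 285. 109.]
 [453. 287. 109.]
 [456. 308. 109.]] [465.1213207  296.22858102 109.        ] [19.82739659 21.50842586 20.96917287]
key side [[456. 310. 109.]
 [478. 303. 109.]
 [475. 281. 109.]
 [452. 289. 109.]] [465.34778543 295.69253222 109.        ]
stand [[499. 326.  45.]
 [493. 263.  45.]
 [431. 269.  45.]
 [436. 331.  45.]] [464.70674652 297.28827882  45.        ] [63.27487229 62.52068768 62.99569946]
stand [[437. 332.  45.]
 [498. 323.  45.]
 [492. 261.  45.]
 [431. 271.  45.]] [464.49460094 296.74996084  45.        ] [60.83619577 62.12485919 61.90970274]
fin [[574.9 -89.7  94. ]
 [574.7 -99.4  94. ]
 [538.1 -99.5  94. ]
 [538.3 -90.6  94. ]] [556.50080715 -94.79150921  94.        ]
fin s [[537.7 -93.8  94. ]
 [576.6 -95.6  94. ]]
```

View pics/top2.png

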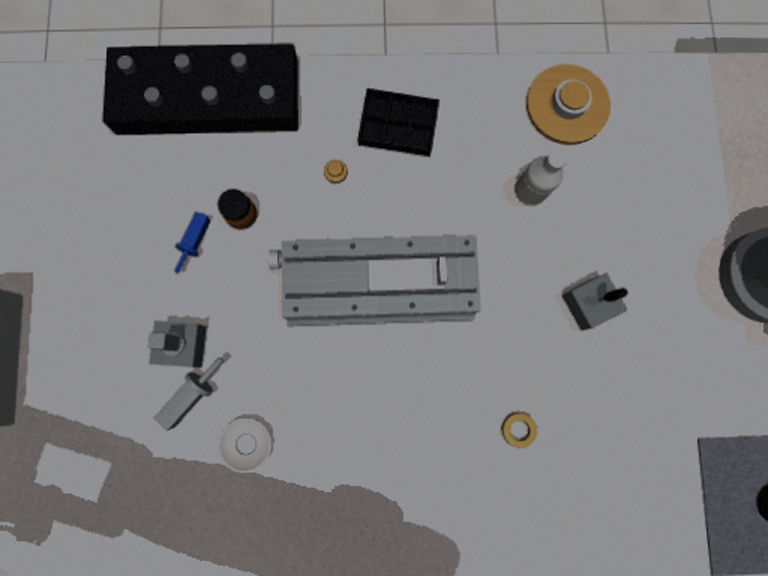

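```bash
cat >> h.py <<'E'
SX,SY,SYAW=556.5,-9.2,0.006
def stage(x,y,z):
    c,s=np.cos(SYAW),np.sin(SYAW);return [SX+c*x-s*y,SY+s*x+c*y,z]
def down(yaw,sg=1):
    X=np.array([0,0,-1.]);Z=sg*np.array([np.cos(yaw),np.sin(yaw),0]);Y=np.cross(Z,X)
    q=R.from_matrix(np.c_[X,Y,Z]).as_quat();return [q[3],q[0],q[1],q[2]]
E
python3 - <<'E'
from h import *
for sg in(1,-1):
    for yaw,pos in((SYAW,stage(0,-120,190)),(-.13,[465.2,296,76]),(SYAW,stage(0,-86,101)),(SYAW,stage(0,-20,89))):
        r=robot.ik(pos,down(yaw,sg));print(sg,None if r is None else np.round(r,2))
E
```

```text
1 [-0.37  0.13  1.71 -0.    1.3  -0.37]
1 [ 0.42  0.22  1.85 -0.    1.08  0.55]
1 [-0.31  0.21  1.8  -0.    1.13 -0.31]
1 [-0.19  0.21  1.83 -0.    1.1  -0.2 ]
-1 None
-1 [ 0.42  0.22  1.85 -0.    1.08 -2.59]
-1 None
-1 None
```

Run:
```python
from h import *
q=down(SYAW)
robot.gripper_to(0,20)
robot.move_pose(stage(0,-125,200),q)
robot.movel(stage(0,-125,83),v=200)
print(robot.current_wrist_force(),robot.current_time_s())
robot.movel(stage(0,-104,83),v=80,threshold=12); print(robot.current_wrist_force())
r=robot.movel(stage(0,40,83),v=60,threshold=12)
print(r,robot.current_eef_pos(),robot.current_wrist_force(),robot.current_time_s())
p=robot.capture("side");save(p,"side3.png",(150,100,350,270),3)
```

```text
[0.0918463  0.2889471  0.16853894] 6.8833
[ 0.14375236  0.31614421 -0.12625435]
True [556.17716117   6.45393591  82.86482105] [-0.21808999 -3.002944    1.64739351] 9.0667
```

View pics/side3.png

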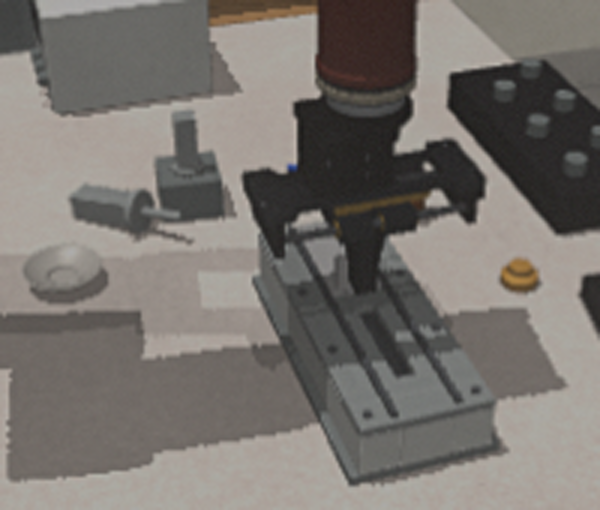

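Run:
```python
from h import *
r=robot.movel(stage(0,40,83),v=30,threshold=15)
print(r,robot.current_eef_pos(),robot.current_wrist_force())
e=robot.current_eef_pos()
robot.movel([e[0],e[1]-20,83],v=100)
robot.movel([e[0],e[1]-20,190],v=250)
robot.gripper_to(70)
robot.move_pose([465.2,296,190],down(-.13))
p=robot.capture("side");save(p,"side4.png",(190,100,350,270),3.5)
np.savez("cam_s4.npz",**{k:p[k] for k in("color","fovy","cx","cy","dist","xyz","attitude")})
p=robot.capture("top");save(p,"top4.png",(70,130,340,300),2.9)
np.savez("cam_t4.npz",**{k:p[k] for k in("color","fovy","cx","cy","dist","xyz","attitude")})
print(robot.current_time_s(),robot.current_wrist_force())
```

```text
True [556.02847628   6.40658395  82.66492811] [ 0.18277479 -1.33910494  2.00846609]
13.0 [-0.11296297 -0.20922131  0.33251556]
```

View pics/side4.png

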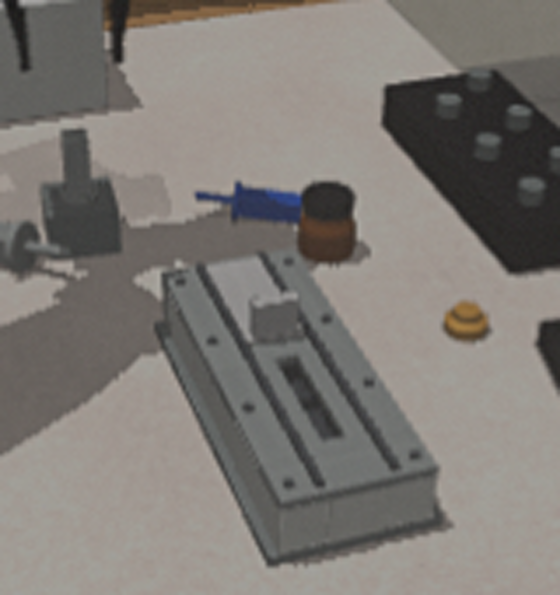

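View pics/top4.png

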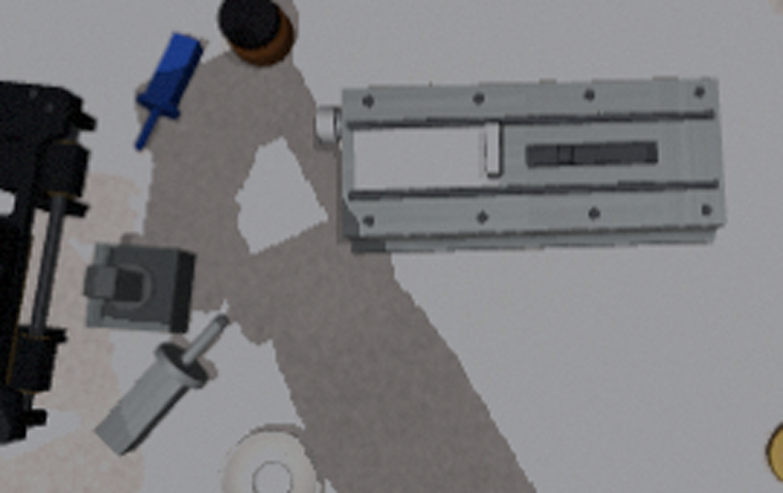

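Run:
```python
from h import *
T=Cam(np.load("cam_t4.npz"))
a=T.ray(un([(527,155),(657,152)],2.9,(70,130)),58);b=T.ray(un([(487,123),(500,122),(488,176),(500,176)],2.9,(70,130)),94)
print(a,b,b.mean(0));print("exp",stage(0,5,58),stage(0,-95,58),stage(0,30,94))
print("groove?",T.ray(un([(557,155),(575,155)],2.9,(70,130)),34))
# grasp
robot.movel([465.2,296,76],v=150)
robot.gripper_to(0,45)
print(robot.current_opening(),robot.current_eef_pos(),robot.current_wrist_force())
e=robot.current_eef_pos()
robot.movel([465.2,296,180],v=150)
print(robot.current_opening(),robot.current_wrist_force(),robot.current_time_s())
p=robot.capture("side");save(p,"side5.png",(170,60,350,210),3.5)
```

```text
[[ 556.76231442   -3.10844853   58.        ]
 [ 556.82251274 -102.33946276   58.        ]] [[574.28098781  26.09712774  94.        ]
 [574.81347465  16.61582819  94.        ]
 [535.10595793  26.15563983  94.        ]
 [534.90314636  17.48798152  94.        ]] [554.77589169  21.58914432  94.        ]
exp [np.float64(556.4700001799997), np.float64(-4.200089999729999), 58] [np.float64(557.0699965800062), np.float64(-104.19829000513), 58] [np.float64(556.3200010799981), np.float64(20.799460001619998), 94]
groove? [[560.79973363 -27.08714121  34.        ]
 [560.47602068 -41.21546082  34.        ]]
21.73220569164046 [465.1064458  296.02549087  75.95211407] [-0.12595937  0.567024    0.05671713]
21.608882756354227 [ 0.10455631 -0.14756819 -1.02458764] 15.6083
```

View pics/side5.png

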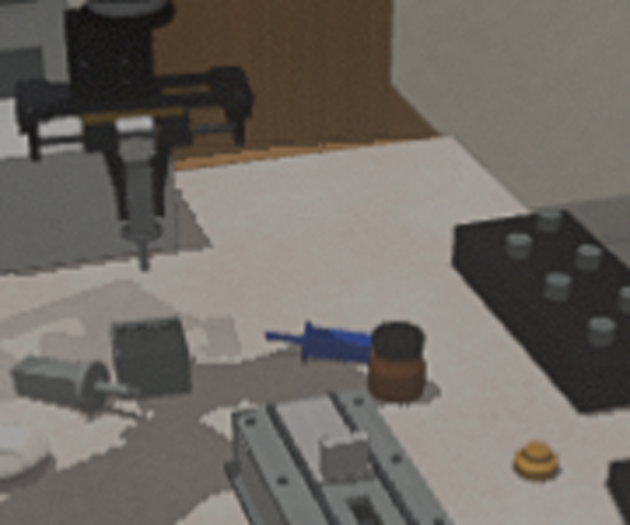

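Run:
```python
from h import *
robot.move_pose(stage(0,-85,185),down(SYAW))
robot.movel(stage(0,-85,130),v=120)
print(robot.current_eef_pos(),robot.current_wrist_force(),robot.current_time_s())
p=robot.capture("side");save(p,"side6.png",(220,140,340,270),4.5)
p=robot.capture("top");save(p,"top6.png",(170,140,340,230),4.5)
```

```text
[557.26880172 -93.87461746 130.2496423 ] [ 0.33478272 -0.43261982 -0.69435716] 17.75
```

View pics/side6.png

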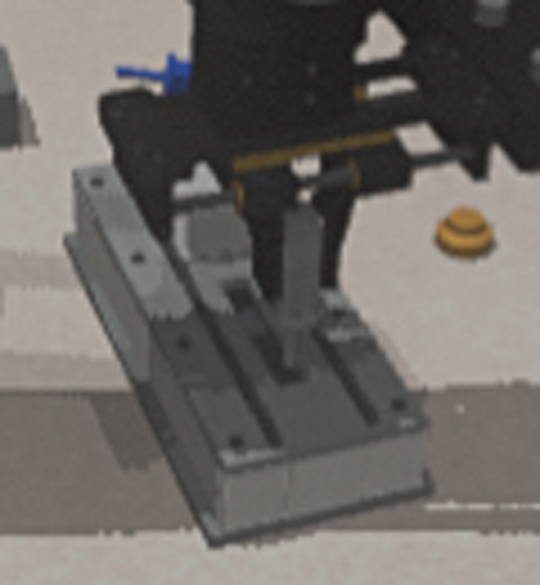

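View pics/top6.png

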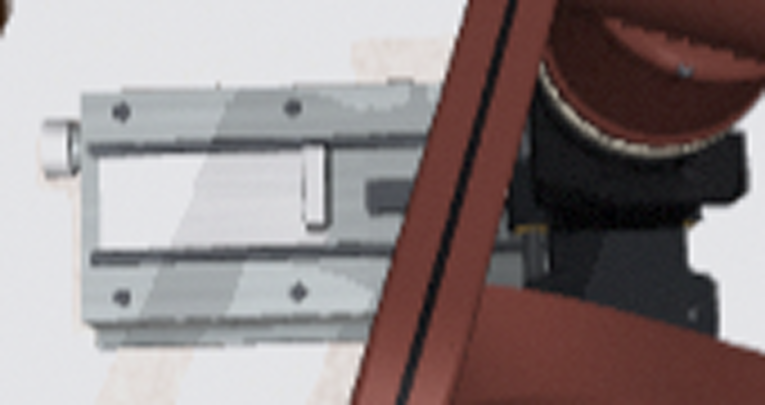

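Run:
```python
from h import *
S=Cam(np.load("cam_s4.npz"))
t=S.proj([557.3,-93.9,63.3]);print((t-[220,140]+.5)*4.5-.5)
b=robot.current_wrist_force()
r=robot.movel(stage(0,-85,112),v=60,threshold=8);print(r)
r=robot.movel(stage(0,-85,96),v=15,threshold=5)
print(r,robot.current_eef_pos(),robot.current_wrist_force(),robot.current_time_s())
robot.hold(.2);print(robot.current_eef_pos(),robot.current_wrist_force())
```

```text
[[289.12546703 366.05340732]]
False
True [556.98029423 -94.20257617 100.74846332] [-0.89812563  0.59949539  4.69893026] 19.05
[556.95823115 -94.18040255 100.73134797] [-0.39318875  0.25508443  5.63616671]
```

```bash
cat > drag.py <<'E'
from h import *
import sys
def drag(y0,y1,zc,step=2.):
    y=y0
    while y<y1-1e-6:
        y+=step
        r=robot.movel(stage(0,y,zc),v=25,threshold=15)
        f=robot.current_wrist_force();e=robot.current_eef_pos()
        print(round(y,1),r,np.round(e,2),np.round(f,2),flush=True)
        if f[2]<1.5: print("lost contact");return y,zc
        if f[2]>10: zc+=.3
        if f[2]<5: zc-=.3
        if r or abs(f[1])>12: print("lateral");return y,zc
    return y,zc
E
python3 - <<'E'
from drag import *
print(drag(-85,-79,100.4),robot.current_time_s())
E
```

```text
-83.0 False [557.48 -92.26 100.8 ] [ 0.56 -0.13  3.54]
-81.0 False [557.59 -90.7  100.75] [ 0.16 -2.51  5.26]
-79.0 False [557.58 -88.6  100.74] [ 0.45 -3.28  5.27]
(-79.0, 100.10000000000001) 20.0
```

Run:
```python
from drag import *
print(drag(-79,-9,100.0),robot.current_time_s())
```

```text
-77.0 False [557.59 -86.62 100.71] [ 0.12 -2.59  6.65]
-75.0 False [557.6  -84.6  100.73] [-0.67 -2.41  6.13]
-73.0 False [557.59 -82.56 100.71] [-0.88 -2.78  5.55]
-71.0 False [557.59 -80.56 100.72] [ 0.52 -2.95  6.16]
-69.0 False [557.55 -78.57 100.71] [ 0.15 -2.34  5.89]
-67.0 False [557.55 -76.6  100.71] [-0.14 -2.44  5.94]
-65.0 False [557.53 -74.55 100.71] [-0.04 -1.74  5.88]
-63.0 False [557.52 -72.58 100.7 ] [-0.1  -2.83  5.61]
-61.0 False [557.47 -70.55 100.66] [ 0.27 -2.89  6.02]
-59.0 False [557.48 -68.55 100.7 ] [ 0.37 -1.86  6.31]
-57.0 False [557.47 -66.54 100.71] [ 0.46 -3.03  5.24]
-55.0 False [557.44 -64.52 100.7 ] [-0.36 -2.94  6.13]
-53.0 False [557.42 -62.52 100.7 ] [ 0.4  -3.38  6.37]
-51.0 False [557.41 -60.55 100.67] [ 0.91 -2.72  6.66]
-49.0 False [557.45 -58.56 100.72] [ 0.01 -1.2   7.02]
-47.0 False [557.42 -56.56 100.7 ] [ 0.39 -2.96  5.98]
-45.0 False [557.4  -54.56 100.71] [ 0.58 -1.78  6.49]
-43.0 False [557.38 -52.55 100.67] [-0.57 -2.83  7.02]
-41.0 False [557.35 -50.52 100.68] [ 1.24 -2.28  7.16]
-39.0 False [557.34 -48.55 100.69] [-0.04 -2.18  6.27]
-37.0 False [557.36 -46.54 100.72] [-0.33 -2.78  5.62]
-35.0 False [557.32 -44.52 100.67] [ 0.17 -2.26  6.3 ]
-33.0 False [557.26 -42.36 100.54] [ 1.04 -2.06  5.23]
-31.0 False [555.81 -39.34  99.04] [ 0.1   0.73 -0.64]
lost contact
(-31.0, 100.0) 26.0
```

Run:
```python
from h import *
e=robot.current_eef_pos();print(e,robot.current_wrist_force())
r=robot.movel(stage(0,-30,86),v=25,threshold=6)
print(r,robot.current_eef_pos(),robot.current_wrist_force(),robot.current_time_s())
robot.hold(.2);print(robot.current_eef_pos(),robot.current_wrist_force())
```

```text
[555.81349042 -39.34428106  99.04392444] [ 0.09628714  0.73043954 -0.64388536]
True [556.37441337 -38.63368146  88.92342229] [0.58187371 0.13760354 4.31720622] 26.4583
[556.37101668 -38.63002402  88.91530987] [-1.30635511 -1.33945934  5.22518955]
```

Run:
```python
from h import *
robot.gripper_to(50)
e=robot.current_eef_pos();print(e,robot.current_wrist_force(),robot.current_opening())
robot.movel([e[0],e[1],200],v=120)
robot.move_pose([350,250,260],down(.6)) 
robot.hold(.3)
for n in("side","top"):
    p=robot.capture(n);save(p,n+"9.png",s=1.5);save(p,n+"9c.png",(220,140,340,270) if n=="side" else (170,140,340,230),4.5)
    np.savez("cam_9"+n+".npz",**{k:p[k] for k in("color","fovy","cx","cy","dist","xyz","attitude")})
    print([(np.round(d["centre"]),round(d["score"],2)) for d in robot.recognise(p,"key_grip")])
print(robot.current_time_s())
```

```text
[555.84239965 -38.113532    88.51131918] [0.25389266 0.15852886 0.26797281] 49.83300449180378
[(array([386., 271.,  30.]), 0.65), (array([551., -49.,  89.]), 0.61), (array([628., 271.,  22.]), 0.53)]
[(array([631., 277.,  21.]), 0.81), (array([550., -34., 114.]), 0.77), (array([384., 284.,  31.]), 0.71)]
30.375
```

View pics/side9c.png

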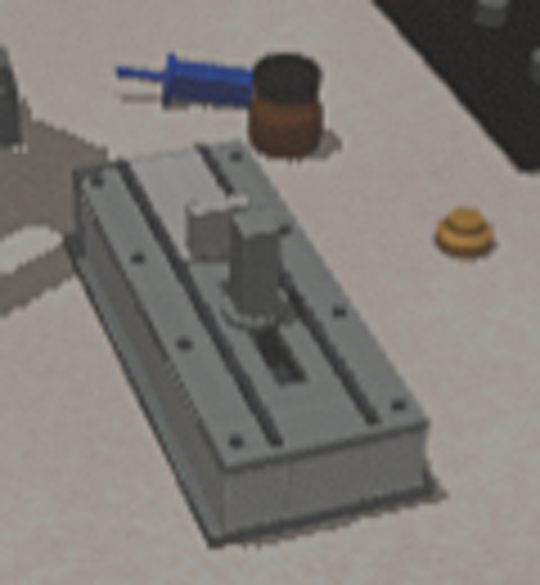

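View pics/top9.png

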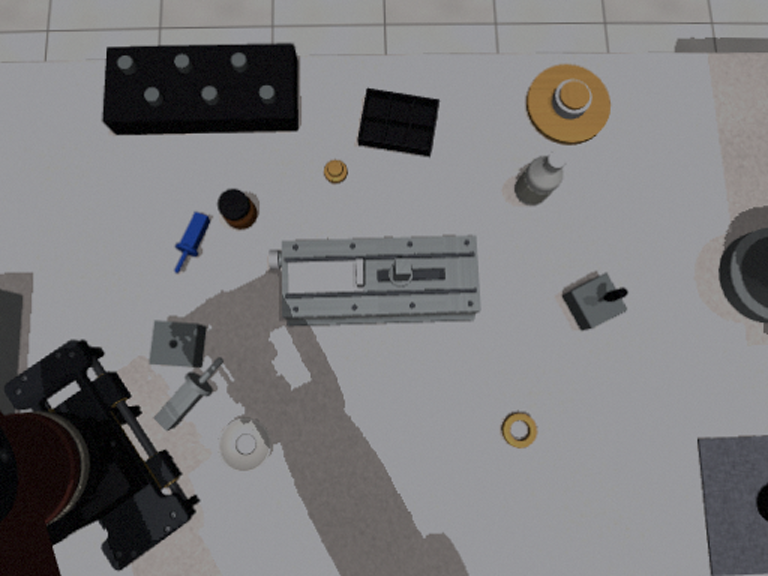

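View pics/top9c.png

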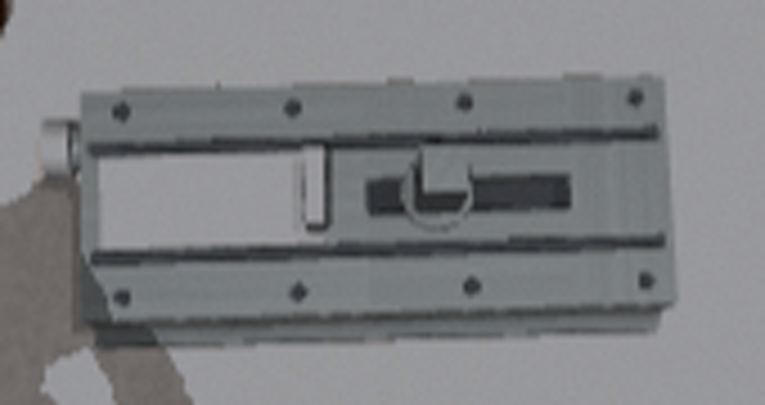

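The pictures show the key upright in the groove at about (437,195) in the top crop, with its collar on the cover. The shutter is open, with the fin at about (314,187), and the bystanders are where they were.

Run:
```python
from h import *
T=Cam(np.load("cam_9top.npz"))
print(T.ray(un([(445,170)],4.5,(170,140)),122),T.ray(un([(314,187)],4.5,(170,140)),94))
print(robot.sign_off())
```

```text
[[555.60821692 -36.95585218 122.        ]] [[554.66055684  22.73172751  94.        ]]
the job is handed in; nothing more can be done
None
```

The job is done and handed in at about 30 s of the 64 s allowed, with no verdict reported.

- **Shutter:** I pushed it by its fin to the stop and confirmed with a second push. In the last picture the fin is at y ≈ 22 mm, against 21 mm expected for fully open.
- **Choice of key:** I took the grey key in the stand, the smaller of the two grey ones. The grip closed at 21.7 mm, which fits its 22 mm handle.
- **Dragging:** The tip touched the bar near the window's -y end at about 33.8 mm (34 mm expected). I dragged it along under 4–7 N until contact was lost and it dropped into the groove at about stage y -30 mm.
- **Seating:** I lowered it until the collar met the cover, with the tip at about 21.9 mm (22 mm expected), then released it. The last pictures show it upright and untouched by the robot. Its top is about 1 mm from where I let it go.

**What disagreed:**
- **Fallen look-alikes:** The loose large grey key and the blue key were standing in the first pictures and fell over by themselves in the first couple of seconds, before the arm moved. I left them lying there.
- **Bystanders:** The jar, wash bottle, dish, spacer and stub show no movement in the pictures.

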